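# Seat the tapered plug of the air-line cock

## Task

Take the loose brass plug out of the wooden stand and set it gently into the bore of the air-line plug cock with its bar handle roughly across the pipe. Then press it down while turning it about a quarter turn, rocking it to and fro if needed, until it wedges fully home with the collar flush on the rim and the bar in line with the pipe, and let go. Never push the cock down with more than 25 N, and leave the other things on the bench where they are.

Things in the scene. Friction and masses are not known exactly. Their poses are not given: they have to be found in the camera images.
- plug_bar (a point): centre of the loose brass plug's bar handle, on the plug's axis. Bar 60 mm long (x), 12 mm thick (y), 20 mm tall (z up, the plug's axis), on a neck 12 mm across and 18 mm long above the collar. The point is 72 mm above the plug's foot and 32 mm above the collar's underside. At the start the plug hangs upright by its collar in the stand. About 0.32 kg.
- plug_collar (a point): point on the plug's axis at the underside of its collar (40 mm across, 4 mm thick), axes as plug_bar. Below it the solid taper: 40 mm long, 30 mm across under the collar, 20 mm near the foot, its last 6 mm nosed down to 8 mm.
- plug: the loose plug as a whole: origin at the centre of its foot, 40 mm below the collar's underside; z up along its axis, x along the bar handle
- stand: fixed wooden block 90 x 90 x 50 mm with one hole 34 mm across and 45 mm deep in the middle of its top, in which the plug hangs loosely. Origin: centre of its underside on the bench; z up.
- cock_rim (a point): centre of the mouth of the plug cock's bore, on the rim, 65 mm above the bench; z up, x along the pipe. Brass body 48 mm across, mouth 34 mm; inside, seat pads form a taper for the plug. It goes in freely until the collar is about 11 mm above the rim; then it jams: pressed straight with 25 N it sticks 4 to 8 mm short of home. Home is collar underside on rim.
- cock (a joint): how far the cock, with its pipe, is pressed down on its sprung mount: 0 m at rest, about 1 mm for every 6 N of push, 4 mm at 25 N. While the plug is turned, either way, a push of 10 to 20 N walks it down until the collar stops on the rim. Turning takes 0.2 to 0.7 N m, so grip the bar firmly. Wedged, it stays when released.
- mount: fixed plate 170 x 80 x 6 mm that carries the cock; the steel pipe runs along its x through the cock, 34 mm up, to 83 mm each side. Origin under its centre on the bench; z up.
- bead_jar: bystander: clear closed jar with a white lid, 60 mm across, 85 mm tall; origin at the centre of its underside
- carton: bystander: small cardboard box 100 x 140 x 50 mm; origin at the centre of its underside
- spanner: bystander: steel wrench 160 mm long lying flat on the bench along its x; origin on its underside
There are look-alikes about, which are no part of the job. Leave any black look-alike of the plug alone.

How it is judged:
On the way:
1. the plug stands in the bore of the cock with its bar across the pipe (more than 40 degrees from it), not yet home: the collar 2.5 to 13 mm above the rim (z of plug_collar in the frame of cock_rim between 0.0025 and 0.013 m and horizontal distance between plug_collar and cock_rim below 0.005 m and angle between the x axis of plug_collar and the x axis of cock_rim, either way round above 0.7 rad), for 0.2 s.
At the end, for the whole second after the job is handed in: The plug is wedged upright (within 0.06 rad) in the cock, its collar less than 2 mm above the rim, centred within 3 mm, its bar in line with the pipe within 0.2 rad (either way round), released and still (z of plug_collar in the frame of cock_rim below 0.002 m and horizontal distance between plug_collar and cock_rim below 0.003 m and angle between plug_collar's own z axis and vertical below 0.06 rad and angle between the x axis of plug_collar and the x axis of cock_rim, either way round below 0.2 rad and linear speed of plug below 0.01 m/s); the robot touches nothing.
It fails at once if the cock is pressed down on its sprung mount by more than 4 mm (about 25 N) (value of joint cock above 0.004 m).
It fails at once if the jar is moved by more than 20 mm (distance of bead_jar from where it was at the start of the episode above 0.02 m).
It fails at once if the carton is moved by more than 20 mm (distance of carton from where it was at the start of the episode above 0.02 m).
It fails at once if the wrench is moved by more than 20 mm (distance of spanner from where it was at the start of the episode above 0.02 m).
It also fails if it takes over 69 s, if anything falls off the work surface, if the arm or the gripper's body presses on something with over 40 N, if the wrist force passes 120 N, or if a joint passes its speed limit or range.

## Robot

A 6-joint arm with a two-finger parallel gripper is mounted at the origin on the work surface. World frame = base frame: x ahead of the robot, y to its left, z up, the work surface at z = 0. Lengths are in m, angles in rad, forces in N, time in s.
With the tool pointing down it reaches from about 0.375 to 0.75 m from the base axis. Payload 9 kg.
Tool frame: the origin (TCP) lies on the centre line of the jaws, within the pads' length; the fingertips stand 11 mm ahead of it and the grasp point (between the pads) lies 8 mm behind it; z points along the fingers, y is the line along which they close (so a half turn about z gives the same grasp; the last joint's range is limited). The gripper opens to 85 mm and grips with 20 to 120 N. Pads are 22 mm wide; open, the fingers measure 114 mm over their backs; the gripper's body (76 mm by 85 mm) begins 54 mm behind the grasp point. The pads swing forward as they close: fully open they stand 13 mm farther back than shut.
Start: joints at [1.05, 0.104, 0.097, 1.564, 0, 1.353], TCP at [0.179, 0.573, 0.242] pointing down, gripper open.
Joint ranges: [-2.99, 2.99], [-0.84, 1.86], [-1.1, 1.16], [-1.84, 2.11], [-1.51, 1.56], [-3.14, 3.14]. Speed limits (rad/s): [2.22, 2.22, 2.57, 3.14, 3.14, 3.14].

## Interface

Orientations are given as a 3x3 rotation matrix whose columns are the frame's x, y, z axes.
In Python, from plant import arm gives the robot as it stands.
- The arm moves only by the tool arm_command, never from a script. Its argument "motion" is a list of rows, each an object with "fingers": the closure, from 0 (fully open) to 1 (shut); "dp": the shift along the tool's x, y, z in units of 25 mm (1.0 is 25 mm), a list of three; "rot": the turn, a rotation vector about the tool's x, y, z in units of 0.08 rad (1.0 is 0.08 rad), a list of three. In form: [{"fingers": fingers, "dp": [x, y, z], "rot": [rx, ry, rz]}, ...]. A call has 1 to 12 rows; each row shifts and turns the commanded pose from where the row before left it, along the tool's axes as they then stand; what a row does not reach is not made up. A row lasts 1/12 s, in which the tool goes at most 41.7 mm and 7.16 degrees, less where a joint would pass 70% of its speed; a pose out of reach is approached as far as the arm can. A call with a number of a shift or a turn outside -1 to 1 is refused whole. A call with a gripper value outside its range is refused whole. The fingers move at their own pace and stop on an object; "newtons" is the grip in N (left out, the last holds). Time passes only in rows, so rows that do not move let the fingers close. It gives the time, the measured TCP pose, the force, the opening and the grip force at its end, in the units of the state.
- arm.state(): the state, without advancing time (a new reading comes with each control period).
- arm.snapshot(name): name is "side" or "top" or "wrist"; returns a dict with "frame" (480x640x3 uint8, red, green, blue), "camera_matrix" (3x3 intrinsics, pixels), "R" (3x3) and "t" (3): a world point X has camera coordinates R X + t; the wrist camera has in their place "tool_from_camera" (4x4, takes a point from camera to tool coordinates, whose origin is the TCP and whose axes are the flange's). Camera axes: x right, y down, z forward; pixel columns grow to the right and rows downward; lengths in m; the calibration is good to about 2 mm. A picture is of the moment at which its call begins: read the wrist's pose just before it. There is no depth.
- arm.close_job(): hands the job in; it is judged then, once.
Trained networks look in a picture, given as the dict that the camera call returned (one of the last four; its "shot" number tells which), for a name from the list of things; names that differ only in an ending like _2 or _b are one class to them, and where a whole thing is asked for, a point or a joint stands for the part that bears it (a point fixed in the world has none). Each returns a list of dicts, best first, with "confidence" (0 to 1); they miss things now and then, are a little off and sometimes report something else, mostly with a low value. They report only what shows in the picture. A call takes as long as a camera call. They do not tell look-alikes from the thing itself.
- arm.spot_in(picture, name): "centre" ([row, column] in pixels, amid what is visible of it).
- arm.masks_of(picture, name): "mask" (480x640 bool, what is visible of it) and "centre" ([row, column] in pixels, amid what is visible of it).
- arm.tip_of(picture, name): "centre" ([row, column] in pixels: a listed point, or the origin of a listed thing).
The state is a dict: "time": time; "joints": joint angles; "joint_velocities": joint speeds; "tau": joint torques, N m; "position": TCP position; "eef_rot": TCP orientation; "force": force on the tool from outside, world axes, zero at the start; "wrist_torque": the same for the moment, N m; "finger_gap": opening from 0.0 (shut) to 1.0 (fully open); "gripper_force": force on a finger pad.
Only numpy, scipy, OpenCV 4.12 (cv2) and the standard library are available. Lean on these libraries where they do the work, as an engineer would, in place of code of your own. Each camera call takes 0.05 s, during which the arm holds its last target. There are 200 camera calls.

## Working session

There is one attempt and no reset: what is moved stays moved. The work goes in short steps, Python scripts to look and compute and a tool call to move; the robot and the scene stay as the last step left them, time stands still between calls to the robot, and variables do not carry over. Pictures are saved under pics/ and viewed, at most 10 in all, crops included, and the job is handed in when it is done.

Besides the shell and the picture viewer there is one more tool, called by a JSON object that holds its "api" and its "payload". arm_command: Moves the arm, as the interface text tells. Shifts and turns lie within -1 to 1; 1 stands for 25 mm of shift or 0.08 rad of turn. Its arguments: {"type":"object","properties":{"motion":{"type":"array","items":{"type":"object","properties":{"fingers":{"type":"number"},"dp":{"type":"array","items":{"type":"number","minimum":-1,"maximum":1}},"rot":{"type":"array","items":{"type":"number","minimum":-1,"maximum":1}}}}},"newtons":{"type":"number"}},"required":["motion"]}

```bash
mkdir -p pics; cat > h.py <<'E'
import numpy as np, cv2
from plant import arm
def ray(p,rc,st=None):
    K=np.array(p["camera_matrix"]);d=np.linalg.inv(K)@[rc[1],rc[0],1]
    if "R" in p:
        R=np.array(p["R"]);t=np.array(p["t"]);return -R.T@t,R.T@d
    T=np.array(p["tool_from_camera"]);W=np.array(st["eef_rot"])
    return W@T[:3,3]+st["position"],W@T[:3,:3]@d
def atz(p,rc,z,st=None):
    o,d=ray(p,rc,st);return o+d*(z-o[2])/d[2]
def save(p,n): cv2.imwrite("pics/%s.png"%n,cv2.cvtColor(p["frame"],cv2.COLOR_RGB2BGR))
E
python3 - <<'E'
from h import *
for cam in ["top","side"]:
    p=arm.snapshot(cam);save(p,cam+"0")
    for n,z in [("plug_bar",.082),("plug_collar",.05),("cock_rim",.065),("stand",0),("mount",0),("bead_jar",0),("carton",0),("spanner",0)]:
        for r in arm.tip_of(p,n)[:3]: print(cam,n,round(r["confidence"],2),np.round(r["centre"]),np.round(atz(p,r["centre"],z),3))
print(arm.state())
E
```

```text
top plug_bar 0.94 [278. 230.] [0.473 0.16  0.082]
top plug_bar 0.86 [304. 296.] [0.419 0.03  0.082]
top plug_bar 0.75 [338. 244.] [0.354 0.133 0.082]
top plug_collar 0.89 [278. 172.] [0.472 0.282 0.05 ]
top plug_collar 0.82 [306. 299.] [0.411 0.023 0.05 ]
top plug_collar 0.78 [271. 233.] [0.485 0.158 0.05 ]
top cock_rim 0.95 [220. 372.] [ 0.587 -0.128  0.065]
top stand 0.76 [273. 233.] [0.48  0.163 0.   ]
top bead_jar 0.78 [185. 135.] [0.673 0.371 0.   ]
top carton 0.8 [181. 483.] [ 0.673 -0.381  0.   ]
top spanner 0.8 [143. 322.] [ 0.76  -0.032  0.   ]
side plug_bar 0.75 [197. 267.] [0.489 0.173 0.082]
side plug_bar 0.72 [203. 320.] [0.603 0.108 0.082]
side plug_bar 0.68 [250. 252.] [0.412 0.021 0.082]
side plug_collar 0.78 [233. 216.] [0.351 0.129 0.05 ]
side plug_collar 0.71 [207. 267.] [0.486 0.172 0.05 ]
side plug_collar 0.63 [261. 253.] [0.41  0.016 0.05 ]
side cock_rim 0.93 [285. 354.] [ 0.589 -0.131  0.065]
side cock_rim 0.23 [199. 262.] [0.479 0.19  0.065]
side stand 0.56 [226. 272.] [0.489 0.154 0.   ]
side mount 0.66 [301. 350.] [ 0.585 -0.125  0.   ]
side bead_jar 0.75 [1
[... 286 characters left out ...]
 1.37801298e-05, 1.35312757e+00]), 'joint_velocities': array([ 0.00150792, -0.0015038 , -0.00098761,  0.00064425, -0.0013742 ,
       -0.00016673]), 'tau': array([ 8.73376371e-05, -5.56755245e+01,  5.03772354e+01,  1.62542510e-04,
       -5.17893077e-04, -2.00141621e-06]), 'position': array([0.17892085, 0.57274757, 0.24234297]), 'eef_rot': array([[-9.54498454e-01,  2.98215857e-01,  6.19404694e-05],
       [ 2.98215862e-01,  9.54498445e-01,  1.35767544e-04],
       [-1.86340472e-05,  1.48061542e-04, -9.99999989e-01]]), 'force': array([ 0.76944454,  1.10782675, -0.42113553]), 'wrist_torque': array([-0.002336  ,  0.03367227, -0.06245548]), 'gripper_force': 0.0, 'finger_gap': 0.9963893439594678}
```

View pics/top0.png

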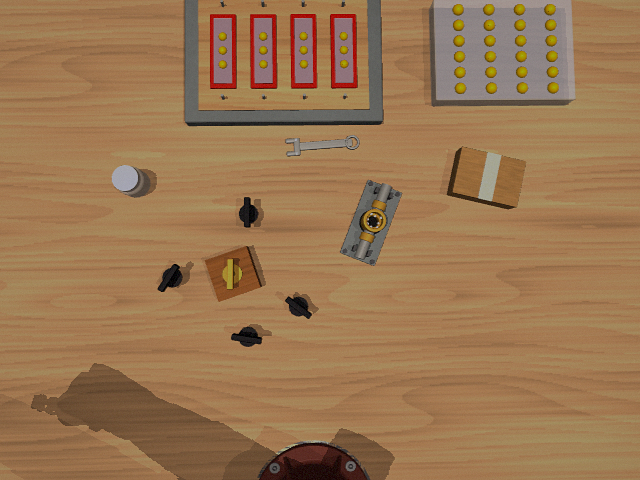

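View pics/side0.png

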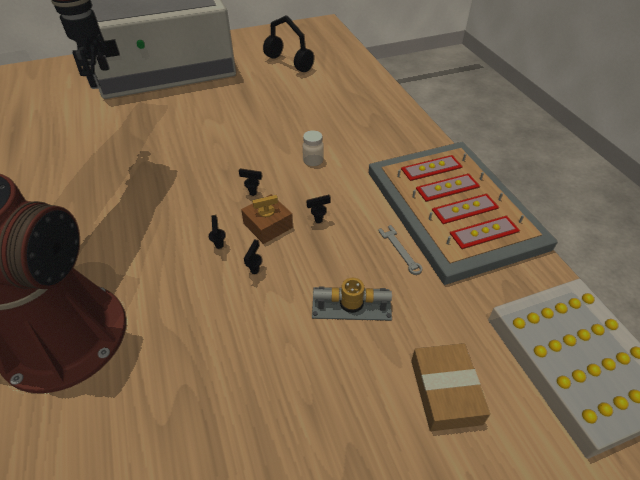

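The top view shows five plugs. Four are black and stand on the bench at about (row, col) (275,172), (212,248), (306,298) and (338,246). The fifth is brass and sits in the wooden stand at (273,231), with its bar running along image-vertical. The brass one fits the task ("loose brass plug in the wooden stand"). The cock is at (220,373), with its pipe tilted about 20°. I'll move above the stand and confirm with a close crop.

{"api": "arm_command", "payload": {"motion": [{"fingers": 0,"dp": [-0.9,-0.68,0],"rot": [0,0,0]},{"fingers": 0,"dp": [-0.9,-0.68,0],"rot": [0,0,0]},{"fingers": 0,"dp": [-0.9,-0.68,0],"rot": [0,0,0]},{"fingers": 0,"dp": [-0.9,-0.68,0],"rot": [0,0,0]},{"fingers": 0,"dp": [-0.9,-0.68,0],"rot": [0,0,0]},{"fingers": 0,"dp": [-0.9,-0.68,0],"rot": [0,0,0]},{"fingers": 0,"dp": [-0.9,-0.68,0],"rot": [0,0,0]},{"fingers": 0,"dp": [-0.9,-0.68,0],"rot": [0,0,0]},{"fingers": 0,"dp": [-0.9,-0.68,0],"rot": [0,0,0]}]}}

```text
time: 1.65
position: [0.3272, 0.3652, 0.2425]
eef_rot: [[-0.955, 0.298, 0.0], [0.298, 0.955, 0.0], [-0.0, 0.0, -1.0]]
force: [0.4, 0.9, -0.0]
finger_gap: 0.998
gripper_force: 0.0
```

{"api": "arm_command", "payload": {"motion": [{"fingers": 0,"dp": [-0.9,-0.68,0],"rot": [0,0,0]},{"fingers": 0,"dp": [-0.9,-0.68,0],"rot": [0,0,0]},{"fingers": 0,"dp": [-0.9,-0.68,0],"rot": [0,0,0]},{"fingers": 0,"dp": [-0.9,-0.68,0],"rot": [0,0,0]},{"fingers": 0,"dp": [-0.9,-0.68,0],"rot": [0,0,0]},{"fingers": 0,"dp": [-0.9,-0.68,0],"rot": [0,0,0]},{"fingers": 0,"dp": [-0.9,-0.68,0],"rot": [0,0,0]},{"fingers": 0,"dp": [-0.9,-0.68,0],"rot": [0,0,0]},{"fingers": 0,"dp": [-0.9,-0.68,0],"rot": [0,0,0]},{"fingers": 0,"dp": [0,0,0],"rot": [0,0,-1]},{"fingers": 0,"dp": [0,0,0],"rot": [0,0,-1]},{"fingers": 0,"dp": [0,0,0],"rot": [0,0,-1]}]}}

```text
time: 2.65
position: [0.4745, 0.1593, 0.2423]
eef_rot: [[-0.998, 0.06, -0.0], [0.06, 0.998, 0.0], [0.0, 0.0, -1.0]]
force: [0.1, -0.5, -0.5]
finger_gap: 1.001
gripper_force: 0.0
```

{"api": "arm_command", "payload": {"motion": [{"fingers": 0,"dp": [0,0,0],"rot": [0,0,-0.75]},{"fingers": 0,"dp": [0,0,0],"rot": [0,0,0]},{"fingers": 0,"dp": [0,0,0],"rot": [0,0,0]}]}}

```text
time: 2.9
position: [0.4743, 0.1599, 0.2424]
eef_rot: [[-1.0, 0.005, 0.0], [0.005, 1.0, 0.0], [-0.0, 0.0, -1.0]]
force: [0.1, 0.9, -0.1]
finger_gap: 0.999
gripper_force: 0.0
```

```bash
python3 - <<'E'
from h import *
st=arm.state();p=arm.snapshot("wrist");save(p,"w1")
print(st["time"],st["position"],st["eef_rot"],st["joints"]);print(np.round(p["tool_from_camera"],3))
for n,z in [("plug_bar",.092),("plug_collar",.05),("stand",.05)]:
    for r in arm.tip_of(p,n)[:3]: print(n,round(r["confidence"],2),np.round(r["centre"]),np.round(atz(p,r["centre"],.082 if n=="plug_bar" else .05,st),4))
for r in arm.masks_of(p,"plug_bar")[:3]:
    ys,xs=np.nonzero(r["mask"]);print(r["confidence"],r["centre"],len(xs),cv2.minAreaRect(np.c_[xs,ys].astype(np.float32)))
E
```

```text
2.9 [0.47427449 0.15986764 0.24235274] [[-9.99988203e-01  4.85452657e-03  1.67079495e-04]
 [ 4.85454053e-03  9.99988213e-01  8.32336341e-05]
 [-1.66673465e-04  8.40437463e-05 -9.99999983e-01]] [ 6.31443119e-02 -2.00260186e-01 -1.98098812e-01  1.57278570e+00
  7.25246443e-05  6.79988708e-02]
[[-0.    -0.961 -0.276  0.07 ]
 [ 1.    -0.     0.001  0.   ]
 [-0.001 -0.276  0.961 -0.133]
 [ 0.     0.     0.     1.   ]]
plug_bar 0.86 [347. 289.] [0.5956 0.1273 0.082 ]
plug_bar 0.77 [229. 320.] [0.4797 0.1577 0.082 ]
plug_bar 0.77 [221. 464.] [0.4737 0.2809 0.082 ]
plug_collar 0.96 [ 73. 289.] [0.351  0.1322 0.05  ]
plug_collar 0.86 [216. 447.] [0.4763 0.2777 0.05  ]
plug_collar 0.7 [225. 326.] [0.484  0.1629 0.05  ]
stand 0.91 [215. 325.] [0.474  0.1625 0.05  ]
0.94 [144.0, 170.5] 2362 ((166.18338012695312, 139.8074951171875), (83.52229309082031, 43.066184997558594), 39.20720291137695)
0.87 [70.8, 288.3] 2472 ((280.7814025878906, 70.82344055175781), (78.6234130859375, 47.983680725097656), 31.328697204589844)
0.82 [216.6, 455.4] 2288 ((454.53924560546875, 212.5836181640625), (46.0189094543457, 70.8873062133789), 38.290164947509766)
```

View pics/w1.png

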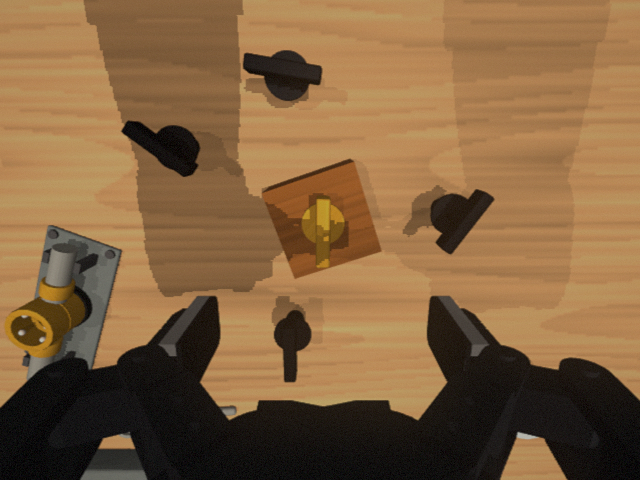

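The wrist view shows the brass plug at (230,322), in the wooden stand, with its bar along image-vertical (rows about 200–268). The black ones stand on the bare bench, so the brass one is my target. I'll take an enlarged crop to confirm and measure the bar.

```bash
python3 - <<'E'
from h import *
st=arm.state();p=arm.snapshot("wrist");f=p["frame"]
c=f[150:290,250:395];cv2.imwrite("pics/crop.png",cv2.cvtColor(cv2.resize(c,None,fx=4,fy=4,interpolation=cv2.INTER_CUBIC),cv2.COLOR_RGB2BGR))
hsv=cv2.cvtColor(f,cv2.COLOR_RGB2HSV);m=cv2.inRange(hsv,(20,140,60),(32,255,255));m[:150]=0;m[290:]=0;m[:,:250]=0;m[:,395:]=0
for r in range(190,276,3):
    x=np.nonzero(m[r])[0]
    if len(x):print(r,x.min(),x.max(),len(x),end=" | ")
for rc in [(200,322.5),(268,322)]: print(atz(p,rc,.092,st))
E
```

```text
199 321 321 1 | 202 317 328 12 | 205 317 328 12 | 208 317 328 12 | 211 305 333 17 | 214 304 328 17 | 217 303 342 22 | 220 317 343 14 | 223 303 336 14 | 226 305 330 10 | 229 323 328 6 | 232 305 333 2 | 244 319 319 1 | 250 317 317 1 | [0.45279344 0.16004837 0.092     ]
[0.51173541 0.15936209 0.092     ]
```

View pics/crop.png

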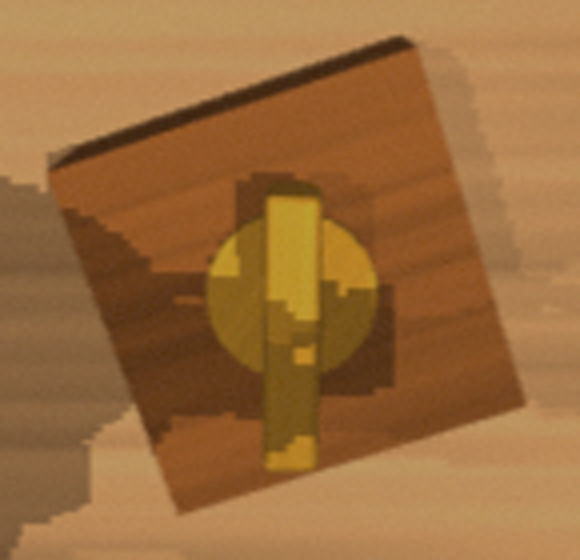

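This is the brass plug in the stand. Its bar centre is at about (0.482, 0.160) and lies along the tool's x. I'll descend and grip.

{"api": "arm_command", "payload": {"motion": [{"fingers": 0,"dp": [-0.31,0.02,0.84],"rot": [0,0,0]},{"fingers": 0,"dp": [0,0,0.84],"rot": [0,0,0]},{"fingers": 0,"dp": [0,0,0.84],"rot": [0,0,0]},{"fingers": 0,"dp": [0,0,0.84],"rot": [0,0,0]},{"fingers": 0,"dp": [0,0,0.84],"rot": [0,0,0]},{"fingers": 0,"dp": [0,0,0.84],"rot": [0,0,0]},{"fingers": 0,"dp": [0,0,0.84],"rot": [0,0,0]},{"fingers": 0,"dp": [0,0,0.84],"rot": [0,0,0]},{"fingers": 0,"dp": [0,0,0],"rot": [0,0,0]}]}}

```text
time: 3.95
position: [0.4793, 0.1602, 0.0702]
eef_rot: [[-1.0, 0.003, -0.006], [0.003, 1.0, -0.0], [0.006, -0.0, -1.0]]
force: [-1.0, 0.2, -0.5]
finger_gap: 1.001
gripper_force: 0.0
```

{"api": "arm_command", "payload": {"motion": [{"fingers": 1,"dp": [0,0,0],"rot": [0,0,0]},{"fingers": 1,"dp": [0,0,0],"rot": [0,0,0]},{"fingers": 1,"dp": [0,0,0],"rot": [0,0,0]},{"fingers": 1,"dp": [0,0,0],"rot": [0,0,0]},{"fingers": 1,"dp": [0,0,0],"rot": [0,0,0]},{"fingers": 1,"dp": [0,0,0],"rot": [0,0,0]},{"fingers": 1,"dp": [0,0,0],"rot": [0,0,0]},{"fingers": 1,"dp": [0,0,0],"rot": [0,0,0]},{"fingers": 1,"dp": [0,0,0],"rot": [0,0,0]},{"fingers": 1,"dp": [0,0,0],"rot": [0,0,0]},{"fingers": 1,"dp": [0,0,0],"rot": [0,0,0]},{"fingers": 1,"dp": [0,0,0],"rot": [0,0,0]}], "newtons": 100}}

```text
time: 4.95
position: [0.4825, 0.1604, 0.0751]
eef_rot: [[-1.0, 0.003, 0.001], [0.003, 1.0, 0.0], [-0.001, 0.0, -1.0]]
force: [-1.1, -0.3, 5.9]
finger_gap: 0.123
gripper_force: 97.6
```

{"api": "arm_command", "payload": {"motion": [{"fingers": 1,"dp": [0,0,-0.3],"rot": [0,0,0]},{"fingers": 1,"dp": [0,0,-0.6],"rot": [0,0,0]},{"fingers": 1,"dp": [0,0,-0.8],"rot": [0,0,0]},{"fingers": 1,"dp": [0,0,-0.8],"rot": [0,0,0]},{"fingers": 1,"dp": [0,0,-0.8],"rot": [0,0,0]},{"fingers": 1,"dp": [0,0,-0.8],"rot": [0,0,0]},{"fingers": 1,"dp": [0,0,-0.6],"rot": [0,0,0]},{"fingers": 1,"dp": [0,0,-0.3],"rot": [0,0,0]},{"fingers": 1,"dp": [0,0,0],"rot": [0,0,0]},{"fingers": 1,"dp": [0,0,0],"rot": [0,0,0]}]}}

```text
time: 5.78
position: [0.4818, 0.1604, 0.1987]
eef_rot: [[-1.0, 0.003, -0.001], [0.003, 1.0, 0.0], [0.001, 0.0, -1.0]]
force: [0.8, 0.2, -4.1]
finger_gap: 0.12
gripper_force: 97.9
```

```bash
python3 - <<'E'
from h import *
st=arm.state();print(st["position"],st["force"],st["wrist_torque"],st["finger_gap"],st["joints"])
p=arm.snapshot("wrist");save(p,"w2")
for n,z in [("cock_rim",.065),("plug_collar",st["position"][2]-.024),("plug_bar",st["position"][2]+.008)]:
    for r in arm.tip_of(p,n)[:3]: print(n,round(r["confidence"],2),np.round(r["centre"]),np.round(atz(p,r["centre"],z,st),4))
E
```

```text
[0.48181669 0.16036802 0.1987051 ] [ 0.75161989  0.17815597 -4.10274917] [-0.03086423  0.04248223  0.00359529] 0.11986698878191779 [ 6.31657061e-02 -1.82315163e-01 -2.61355366e-01  1.49237953e+00
  1.16789077e-04  6.59322970e-02]
plug_collar 0.92 [135. 153.] [0.4103 0.088  0.1747]
plug_collar 0.77 [ 52. 285.] [0.3786 0.1457 0.1747]
plug_collar 0.56 [214. 465.] [0.4453 0.2258 0.1747]
plug_bar 0.83 [226. 487.] [0.4429 0.2211 0.2067]
plug_bar 0.69 [136. 131.] [0.4111 0.0955 0.2067]
plug_bar 0.63 [ 44. 277.] [0.383  0.1463 0.2067]
```

View pics/w2.png

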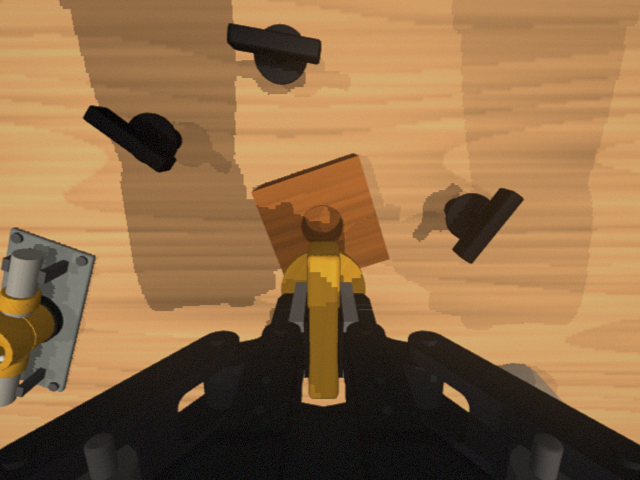

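The plug is held upright in the jaws, with its collar at about (270,322). Next I'll carry it over the cock and turn it across the pipe.

{"api": "arm_command", "payload": {"motion": [{"fingers": 1,"dp": [-0.375,-0.905,-0.1],"rot": [0,0,0]},{"fingers": 1,"dp": [-0.375,-0.905,-0.1],"rot": [0,0,0]},{"fingers": 1,"dp": [-0.375,-0.905,-0.1],"rot": [0,0,0]},{"fingers": 1,"dp": [-0.375,-0.905,-0.1],"rot": [0,0,0]},{"fingers": 1,"dp": [-0.375,-0.905,-0.1],"rot": [0,0,0]},{"fingers": 1,"dp": [-0.375,-0.905,-0.1],"rot": [0,0,0]},{"fingers": 1,"dp": [-0.375,-0.905,-0.1],"rot": [0,0,0]},{"fingers": 1,"dp": [-0.375,-0.905,-0.1],"rot": [0,0,0]},{"fingers": 1,"dp": [-0.375,-0.905,-0.1],"rot": [0,0,0]},{"fingers": 1,"dp": [-0.375,-0.905,-0.1],"rot": [0,0,0]},{"fingers": 1,"dp": [-0.375,-0.905,-0.1],"rot": [0,0,0]},{"fingers": 1,"dp": [-0.375,-0.905,-0.1],"rot": [0,0,0]}]}}

```text
time: 6.98
position: [0.5937, -0.1125, 0.2284]
eef_rot: [[-1.0, 0.003, -0.001], [0.003, 1.0, 0.001], [0.001, 0.001, -1.0]]
force: [0.8, -0.4, -3.8]
finger_gap: 0.121
gripper_force: 98.1
```

{"api": "arm_command", "payload": {"motion": [{"fingers": 1,"dp": [0,0,0],"rot": [0,0,-1]},{"fingers": 1,"dp": [0,0,0],"rot": [0,0,-1]},{"fingers": 1,"dp": [0,0,0],"rot": [0,0,-1]},{"fingers": 1,"dp": [0,0,0],"rot": [0,0,-1]},{"fingers": 1,"dp": [0,0,0],"rot": [0,0,-1]},{"fingers": 1,"dp": [0,0,0],"rot": [0,0,-1]},{"fingers": 1,"dp": [0,0,0],"rot": [0,0,-1]},{"fingers": 1,"dp": [0,0,0],"rot": [0,0,-1]},{"fingers": 1,"dp": [0,0,0],"rot": [0,0,-1]},{"fingers": 1,"dp": [0,0,0],"rot": [0,0,-1]},{"fingers": 1,"dp": [0,0,0],"rot": [0,0,-1]},{"fingers": 1,"dp": [0,0,0],"rot": [0,0,-1]}]}}

```text
time: 7.98
position: [0.5934, -0.1113, 0.2283]
eef_rot: [[-0.573, -0.82, -0.001], [-0.82, 0.573, 0.001], [0.0, 0.001, -1.0]]
force: [0.6, -0.6, -3.6]
finger_gap: 0.119
gripper_force: 98.3
```

{"api": "arm_command", "payload": {"motion": [{"fingers": 1,"dp": [0,0,0],"rot": [0,0,-1]},{"fingers": 1,"dp": [0,0,0],"rot": [0,0,-1]},{"fingers": 1,"dp": [0,0,0],"rot": [0,0,-1]},{"fingers": 1,"dp": [0,0,0],"rot": [0,0,-0.3]},{"fingers": 1,"dp": [0,0,0],"rot": [0,0,0]},{"fingers": 1,"dp": [0,0,0],"rot": [0,0,0]},{"fingers": 1,"dp": [0,0,0],"rot": [0,0,0]}]}}

```text
time: 8.57
position: [0.5936, -0.1114, 0.229]
eef_rot: [[-0.344, -0.939, -0.0], [-0.939, 0.344, 0.0], [-0.0, 0.0, -1.0]]
force: [0.1, -0.0, -3.6]
finger_gap: 0.119
gripper_force: 98.3
```

```bash
python3 - <<'E'
from h import *
st=arm.state();print(st["position"],st["eef_rot"],st["force"],st["wrist_torque"],st["joints"])
p=arm.snapshot("wrist");save(p,"w3")
for n,z in [("cock_rim",.065),("plug_collar",st["position"][2]-.024),("mount",0)]:
    for r in arm.tip_of(p,n)[:3]: print(n,round(r["confidence"],2),np.round(r["centre"],1),np.round(atz(p,r["centre"],z,st),4))
for c in ["side","top"]:
    q=arm.snapshot(c)
    for r in arm.tip_of(q,"cock_rim")[:1]:print(c,r["confidence"],atz(q,r["centre"],.065))
    for r in arm.tip_of(q,"plug_collar"):
        w=atz(q,r["centre"],st["position"][2]-.024)
        if np.hypot(*(w-st["position"])[:2])<.05: print(c,"held collar",r["confidence"],w)
E
```

```text
[ 0.59363052 -0.1113931   0.22901964] [[-3.44257496e-01 -9.38875204e-01 -3.57946843e-04]
 [-9.38875263e-01  3.44257414e-01  2.71946569e-04]
 [-1.32098036e-04  4.29687081e-04 -9.99999899e-01]] [ 0.05106622 -0.03280137 -3.58785858] [0.07339915 0.02078905 0.03270514] [-4.01798996e-01  1.14406535e-01  8.41459757e-02  1.54097156e+00
  1.10304504e-04 -1.62114755e+00]
cock_rim 0.77 [199.4 320. ] [ 0.5893 -0.13    0.065 ]
cock_rim 0.22 [317.6 321.9] [ 0.6265 -0.0243  0.065 ]
plug_collar 0.82 [349.5 620.6] [ 0.4624 -0.0264  0.205 ]
plug_collar 0.66 [280.2 542.8] [ 0.4929 -0.0783  0.205 ]
mount 0.65 [188.6 320.1] [ 0.5896 -0.1303  0.    ]
side 0.89 [ 0.58609725 -0.13580214  0.065     ]
side held collar 0.56 [ 0.58899808 -0.11643837  0.20501964]
```

View pics/w3.png

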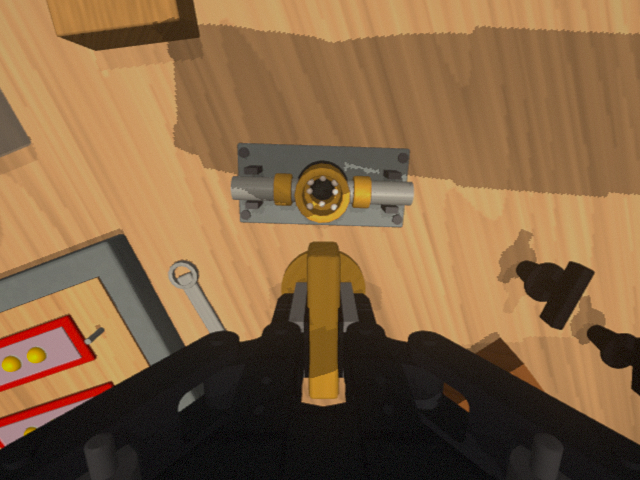

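The wrist view shows the cock with its mouth at about (193,322), the pipe running nearly horizontal from (187,232) to (193,413), and the held bar straight below it along column 322. I'll refine the rim centre and the plug's position in the jaws.

```bash
python3 - <<'E'
from h import *
st=arm.state();p=arm.snapshot("wrist");f=p["frame"]
hsv=cv2.cvtColor(f,cv2.COLOR_RGB2HSV)
m=cv2.inRange(hsv,(15,130,40),(35,255,255))
W=np.array(st["eef_rot"]);P=st["position"]
# rim: project circle radius 24 at z=.065 and maximise yellow in annulus 17.5..23.5mm minus outside 25..27 (sides away from pipe collars)
K=np.array(p["camera_matrix"]);T=np.linalg.inv(np.array(p["tool_from_camera"]))
def px(X):
    c=T[:3,:3]@(W.T@(X-P).T)+T[:3,3:4];u=K@c;return u[:2]/u[2]
a=np.linspace(0,2*np.pi,180)
def ring(c,r):
    u=np.rint(px(np.c_[c[0]+r*np.cos(a),c[1]+r*np.sin(a),0*a+.065])).astype(int);return m[u[1],u[0]]/255.
best=max(((sum(ring((x,y),r/1000).mean() for r in (18.5,20,22,23.3))-ring((x,y),.0155).mean()-ring((x,y),.0255).mean()),x,y) for x in np.arange(.58,.6,.0005) for y in np.arange(-.14,-.12,.0005))
print("rim",best)
# bar in tool coords: top face ends at rows, z=top .018 above TCP
for rc in [(258,322),(398,322)]:
    w=atz(p,rc,P[2]+.018,st);print("bar end tool",W.T@(w-P))
g=f[235:270,300:345].astype(int);print(f[238:275:2,322].tolist());print(f[388:406:2,322].tolist());print(m[330,290:360].nonzero()[0][[0,-1]]+290)
E
```

```text
rim (np.float64(3.0), np.float64(0.5859999999999993), np.float64(-0.1335))
bar end tool [ 0.02965616 -0.00026261 -0.01800452]
bar end tool [-0.028309   -0.00032684 -0.01799567]
[[205, 151, 99], [199, 145, 94], [110, 78, 38], [102, 74, 31], [100, 69, 26], [104, 73, 27], [101, 71, 28], [109, 76, 32], [107, 78, 29], [131, 91, 29], [146, 104, 32], [149, 106, 35], [150, 106, 34], [152, 108, 37], [153, 110, 38], [151, 108, 38], [147, 104, 31], [148, 103, 33], [149, 105, 33]]
[[189, 135, 40], [190, 135, 41], [188, 134, 35], [188, 132, 36], [188, 133, 32], [164, 117, 40], [177, 131, 83], [179, 132, 83], [188, 138, 89]]
[309 337]
```

```bash
python3 - <<'E'
from h import *
st=arm.state();p=arm.snapshot("wrist");f=p["frame"].copy()
W=np.array(st["eef_rot"]);P=st["position"];K=np.array(p["camera_matrix"]);T=np.linalg.inv(np.array(p["tool_from_camera"]))
y0,x0,s=150,270,8
c=cv2.resize(f[y0:y0+75,x0:x0+100],None,fx=s,fy=s,interpolation=cv2.INTER_CUBIC)
a=np.linspace(0,2*np.pi,60)
for (x,y),col in [((.586,-.1335),(255,0,0)),((.5885,-.1305),(0,255,255))]:
  for r in (.024,.017):
    X=np.c_[x+r*np.cos(a),y+r*np.sin(a),0*a+.065]
    q=K@(T[:3,:3]@(W.T@(X-P).T)+T[:3,3:4]);u=((q[:2]/q[2]).T-[x0,y0]+.5)*s
    cv2.polylines(c,[u.astype(int)],True,col,1)
cv2.imwrite("pics/rim.png",cv2.cvtColor(c,cv2.COLOR_RGB2BGR))
E
```

```text
(no output)
```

View pics/rim.png

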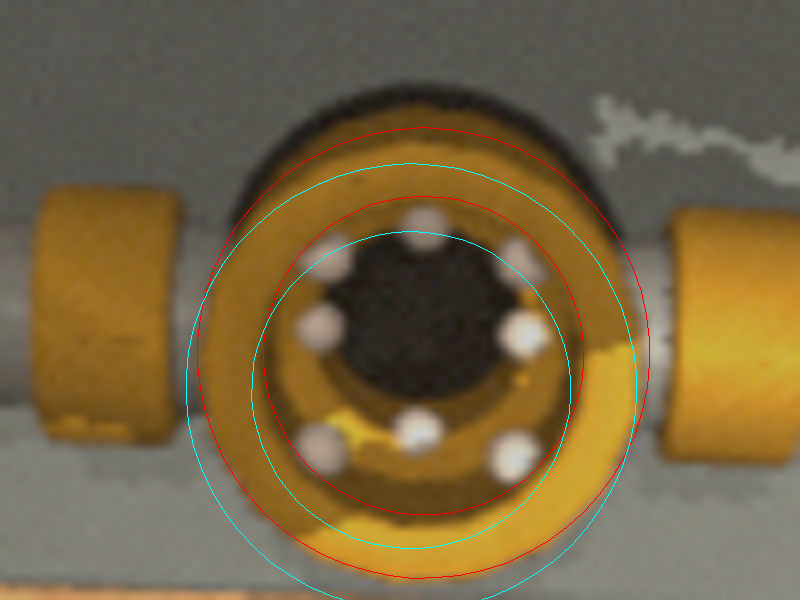

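The overlay puts the rim centre at about (0.586, -0.133). The red circle matches well, with its true centre about 1 px lower. I'll move over it and go down to just above the mouth.

{"api": "arm_command", "payload": {"motion": [{"fingers": 1,"dp": [0.29,0,0],"rot": [0,0,0]},{"fingers": 1,"dp": [0.29,0,0.3],"rot": [0,0,0]},{"fingers": 1,"dp": [0.29,-0.01,0.6],"rot": [0,0,0]},{"fingers": 1,"dp": [0,0,0.7],"rot": [0,0,0]},{"fingers": 1,"dp": [0,0,0.7],"rot": [0,0,0]},{"fingers": 1,"dp": [0,0,0.6],"rot": [0,0,0]},{"fingers": 1,"dp": [0,0,0.5],"rot": [0,0,0]},{"fingers": 1,"dp": [0,0,0.3],"rot": [0,0,0]},{"fingers": 1,"dp": [0,0,0],"rot": [0,0,0]},{"fingers": 1,"dp": [0,0,0],"rot": [0,0,0]}], "newtons": 110}}

```text
time: 10.0
position: [0.5864, -0.1321, 0.1368]
eef_rot: [[-0.343, -0.939, -0.0], [-0.939, 0.343, 0.0], [-0.0, 0.0, -1.0]]
force: [-0.1, -0.4, -2.6]
finger_gap: 0.113
gripper_force: 108.5
```

{"api": "arm_command", "payload": {"motion": [{"fingers": 1,"dp": [0,0,0.2],"rot": [0,0,0]},{"fingers": 1,"dp": [0,0,0.2],"rot": [0,0,0]},{"fingers": 1,"dp": [0,0,0.2],"rot": [0,0,0]},{"fingers": 1,"dp": [0,0,0],"rot": [0,0,0]},{"fingers": 1,"dp": [0,0,0],"rot": [0,0,0]}]}}

```text
time: 10.42
position: [0.5863, -0.1318, 0.1214]
eef_rot: [[-0.342, -0.94, -0.001], [-0.94, 0.342, 0.0], [-0.0, 0.001, -1.0]]
force: [0.0, -0.7, -3.8]
finger_gap: 0.118
gripper_force: 108.5
```

{"api": "arm_command", "payload": {"motion": [{"fingers": 1,"dp": [0,0,0.15],"rot": [0,0,0]},{"fingers": 1,"dp": [0,0,0.15],"rot": [0,0,0]},{"fingers": 1,"dp": [0,0,0],"rot": [0,0,0]},{"fingers": 1,"dp": [0,0,0],"rot": [0,0,0]}]}}

```text
time: 10.75
position: [0.5863, -0.1318, 0.1139]
eef_rot: [[-0.343, -0.94, -0.001], [-0.94, 0.343, 0.0], [-0.0, 0.001, -1.0]]
force: [0.1, 0.2, -3.6]
finger_gap: 0.124
gripper_force: 108.5
```

{"api": "arm_command", "payload": {"motion": [{"fingers": 1,"dp": [0,0,0.12],"rot": [0,0,0]},{"fingers": 1,"dp": [0,0,0],"rot": [0,0,0]},{"fingers": 1,"dp": [0,0,0.12],"rot": [0,0,0]},{"fingers": 1,"dp": [0,0,0],"rot": [0,0,0]},{"fingers": 1,"dp": [0,0,0],"rot": [0,0,0]}]}}

```text
time: 11.17
position: [0.5864, -0.1319, 0.1081]
eef_rot: [[-0.342, -0.94, -0.0], [-0.94, 0.342, 0.0], [-0.0, 0.0, -1.0]]
force: [-0.1, 0.2, -3.7]
finger_gap: 0.119
gripper_force: 108.5
```

Still free. I'll continue in small steps until I feel contact.

{"api": "arm_command", "payload": {"motion": [{"fingers": 1,"dp": [0,0,0.08],"rot": [0,0,0]},{"fingers": 1,"dp": [0,0,0],"rot": [0,0,0]},{"fingers": 1,"dp": [0,0,0.08],"rot": [0,0,0]},{"fingers": 1,"dp": [0,0,0],"rot": [0,0,0]},{"fingers": 1,"dp": [0,0,0],"rot": [0,0,0]}]}}

```text
time: 11.58
position: [0.5871, -0.1315, 0.1046]
eef_rot: [[-0.342, -0.94, 0.002], [-0.94, 0.342, 0.001], [-0.002, -0.001, -1.0]]
force: [3.7, 3.4, 1.5]
finger_gap: 0.116
gripper_force: 126.0
```

{"api": "arm_command", "payload": {"motion": [{"fingers": 1,"dp": [0,0,0.06],"rot": [0,0,0]},{"fingers": 1,"dp": [0,0,0],"rot": [0,0,0]},{"fingers": 1,"dp": [0,0,0],"rot": [0,0,0]}]}}

```text
time: 11.83
position: [0.5874, -0.1314, 0.1039]
eef_rot: [[-0.342, -0.94, 0.002], [-0.94, 0.342, 0.001], [-0.001, -0.002, -1.0]]
force: [2.1, 5.0, -0.2]
finger_gap: 0.113
gripper_force: 129.0
```

{"api": "arm_command", "payload": {"motion": [{"fingers": 1,"dp": [0,0,0.05],"rot": [0,0,0]},{"fingers": 1,"dp": [0,0,0],"rot": [0,0,0]},{"fingers": 1,"dp": [0,0,0],"rot": [0,0,0]}]}}

```text
time: 12.08
position: [0.5873, -0.1315, 0.1026]
eef_rot: [[-0.342, -0.94, 0.002], [-0.94, 0.342, 0.001], [-0.001, -0.002, -1.0]]
force: [8.1, 16.2, -1.4]
finger_gap: 0.111
gripper_force: 134.8
```

The lateral force points along −tool x, so the bore centre lies that way. I'll shift in that direction.

{"api": "arm_command", "payload": {"motion": [{"fingers": 1,"dp": [-0.05,0,0],"rot": [0,0,0]},{"fingers": 1,"dp": [0,0,0],"rot": [0,0,0]},{"fingers": 1,"dp": [0,0,0],"rot": [0,0,0]}]}}

```text
time: 12.33
position: [0.5877, -0.1306, 0.1022]
eef_rot: [[-0.342, -0.94, 0.002], [-0.94, 0.342, 0.0], [-0.001, -0.002, -1.0]]
force: [-1.4, 1.0, -0.6]
finger_gap: 0.111
gripper_force: 136.8
```

```bash
python3 - <<'E'
from h import *
st=arm.state();W=np.array(st["eef_rot"]);print(st["position"],"F tool",W.T@st["force"],"T tool",W.T@st["wrist_torque"],st["joints"])
E
```

```text
[ 0.58774328 -0.13055096  0.10224615] F tool [-0.51221226  1.64127478  0.56929786] T tool [-0.43358074 -1.3237532   0.09823354] [-4.35994766e-01  1.29328229e-01 -1.30286671e-01  1.30953004e+00
  9.34857331e-04 -1.65774682e+00]
```

{"api": "arm_command", "payload": {"motion": [{"fingers": 1,"dp": [0,0,0.05],"rot": [0,0,0]},{"fingers": 1,"dp": [0,0,0],"rot": [0,0,0]},{"fingers": 1,"dp": [0,0,0],"rot": [0,0,0]}]}}

```text
time: 12.58
position: [0.5874, -0.1319, 0.101]
eef_rot: [[-0.343, -0.939, 0.001], [-0.939, 0.343, -0.002], [0.002, -0.002, -1.0]]
force: [1.4, -2.4, 4.1]
finger_gap: 0.103
gripper_force: 119.9
```

```bash
cat > s.py <<'E'
from h import *
st=arm.state();W=np.array(st["eef_rot"]);print(st["position"],"F tool",W.T@st["force"],"T tool",W.T@st["wrist_torque"],st["joints"][5])
q=arm.snapshot("side");o=np.array(st["position"])
for n in ("plug_collar","plug_bar","cock_rim"):
    for r in arm.tip_of(q,n):
        z={"plug_collar":.076,"plug_bar":.108,"cock_rim":.065}[n]
        w=atz(q,r["centre"],z)
        if np.hypot(*(w-o)[:2])<.03: print(n,r["confidence"],np.round(r["centre"],1),w)
f=q["frame"][230:320,290:410];cv2.imwrite("pics/side_z.png",cv2.cvtColor(cv2.resize(f,None,fx=6,fy=6,interpolation=cv2.INTER_CUBIC),cv2.COLOR_RGB2BGR))
E
python3 s.py
```

```text
[ 0.58736313 -0.13189539  0.10095911] F tool [ 1.7533967  -2.18651953 -4.06457656] T tool [0.25213664 0.41471377 0.26247635] -1.6577466812544186
plug_collar 0.82 [287.7 351.5] [ 0.57808421 -0.14343272  0.076     ]
plug_bar 0.86 [272.4 351.7] [ 0.58262663 -0.12976671  0.108     ]
cock_rim 0.57 [285.  353.2] [ 0.58771019 -0.13090754  0.065     ]
cock_rim 0.19 [284.6 356.4] [ 0.5943619  -0.13225954  0.065     ]
```

View pics/side_z.png

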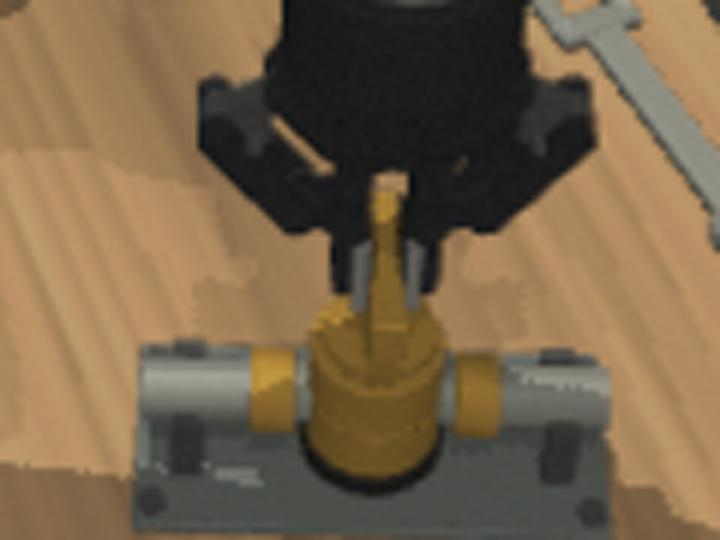

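The side view shows the plug standing in the cock with its bar across the pipe, collar about 10 mm above the rim, vertical push about 8 N. I'll press a bit more, then start turning.

{"api": "arm_command", "payload": {"motion": [{"fingers": 1,"dp": [0,0,0.04],"rot": [0,0,0]},{"fingers": 1,"dp": [0,0,0],"rot": [0,0,0]},{"fingers": 1,"dp": [0,0,0],"rot": [0,0,0]}], "newtons": 120}}

```text
time: 13.03
position: [0.5872, -0.1319, 0.0999]
eef_rot: [[-0.343, -0.939, 0.001], [-0.939, 0.343, -0.002], [0.002, -0.001, -1.0]]
force: [2.5, -2.8, 2.2]
finger_gap: 0.1
gripper_force: 122.1
```

{"api": "arm_command", "payload": {"motion": [{"fingers": 1,"dp": [0,0,0.01],"rot": [0,0,0.5]},{"fingers": 1,"dp": [0,0,0.01],"rot": [0,0,0.5]},{"fingers": 1,"dp": [0,0,0],"rot": [0,0,0]}]}}

```text
time: 13.28
position: [0.5873, -0.1316, 0.0995]
eef_rot: [[-0.419, -0.908, 0.001], [-0.908, 0.419, -0.002], [0.001, -0.002, -1.0]]
force: [-8.6, -12.9, 9.9]
finger_gap: 0.104
gripper_force: 128.1
```

```bash
sed -i '/^q=/,$d' s.py; python3 s.py
```

```text
[ 0.58733306 -0.13161768  0.09954559] F tool [15.38679444  2.39581124 -9.85401182] T tool [-1.13454919  0.05729545 -0.59749952] -1.57521601876754
```

{"api": "arm_command", "payload": {"motion": [{"fingers": 1,"dp": [0.03,0,0],"rot": [0,0,0.3]},{"fingers": 1,"dp": [0,0,0.01],"rot": [0,0,0.5]},{"fingers": 1,"dp": [0,0,0.01],"rot": [0,0,0.5]},{"fingers": 1,"dp": [0,0,0],"rot": [0,0,0]}]}}

```text
time: 13.62
position: [0.5866, -0.1328, 0.0989]
eef_rot: [[-0.512, -0.859, -0.0], [-0.859, 0.512, -0.003], [0.002, -0.001, -1.0]]
force: [0.0, -3.4, 7.4]
finger_gap: 0.106
gripper_force: 124.5
```

```bash
python3 s.py
```

```text
[ 0.58659539 -0.13278845  0.09892953] F tool [ 2.9142897  -1.76927083 -7.3543833 ] T tool [0.18195685 0.6643927  0.84748848] -1.4718452729830473
```

{"api": "arm_command", "payload": {"motion": [{"fingers": 1,"dp": [0,0,0.02],"rot": [0,0,0.5]},{"fingers": 1,"dp": [0,0,0.02],"rot": [0,0,0.5]},{"fingers": 1,"dp": [0,0,0.02],"rot": [0,0,0.5]},{"fingers": 1,"dp": [0,0,0.02],"rot": [0,0,0.5]}]}}

```text
time: 13.95
position: [0.5868, -0.1328, 0.0977]
eef_rot: [[-0.641, -0.767, 0.001], [-0.767, 0.641, -0.003], [0.002, -0.002, -1.0]]
force: [-3.3, -2.7, 14.1]
finger_gap: 0.106
gripper_force: 124.8
```

```bash
python3 s.py
```

```text
[ 0.58681498 -0.13279812  0.09773144] F tool [  4.20717535   0.73933225 -14.08830654] T tool [-0.13068958  0.96761027 -0.22359391] -1.3133836872946856
```

{"api": "arm_command", "payload": {"motion": [{"fingers": 1,"dp": [0,0,0],"rot": [0,0,0.5]},{"fingers": 1,"dp": [0,0,0],"rot": [0,0,0.5]},{"fingers": 1,"dp": [0,0,0],"rot": [0,0,0.5]},{"fingers": 1,"dp": [0,0,0],"rot": [0,0,0.5]}]}}

```text
time: 14.28
position: [0.587, -0.1328, 0.0979]
eef_rot: [[-0.755, -0.655, 0.001], [-0.655, 0.755, -0.003], [0.001, -0.003, -1.0]]
force: [-3.0, -1.8, 12.2]
finger_gap: 0.104
gripper_force: 124.6
```

```bash
python3 s.py
```

```text
[ 0.58696759 -0.13281884  0.09792952] F tool [  3.49480059   0.60353254 -12.15511199] T tool [-0.21001863  0.55401287  0.00400693] -1.1533336824914633
```

{"api": "arm_command", "payload": {"motion": [{"fingers": 1,"dp": [0,0,0.01],"rot": [0,0,0.8]},{"fingers": 1,"dp": [0,0,0.01],"rot": [0,0,0.8]},{"fingers": 1,"dp": [0,0,0.01],"rot": [0,0,0.8]},{"fingers": 1,"dp": [0,0,0.01],"rot": [0,0,0.8]},{"fingers": 1,"dp": [0,0,0.01],"rot": [0,0,0.8]}]}}

```text
time: 14.7
position: [0.5872, -0.1328, 0.0972]
eef_rot: [[-0.924, -0.383, 0.002], [-0.383, 0.924, -0.003], [-0.0, -0.003, -1.0]]
force: [-1.4, -1.8, 16.1]
finger_gap: 0.105
gripper_force: 125.2
```

```bash
cat >> s.py <<'E'
q=arm.snapshot("side");o=np.array(st["position"])
f=q["frame"][230:320,290:410];cv2.imwrite("pics/side_z.png",cv2.cvtColor(cv2.resize(f,None,fx=6,fy=6,interpolation=cv2.INTER_CUBIC),cv2.COLOR_RGB2BGR))
E
python3 s.py
```

```text
[ 0.58722648 -0.13282133  0.09718499] F tool [  2.00603273  -1.1990393  -16.11032066] T tool [ 0.04279801  0.66926868 -0.35230291] -0.8320355718722253
```

View pics/side_z.png

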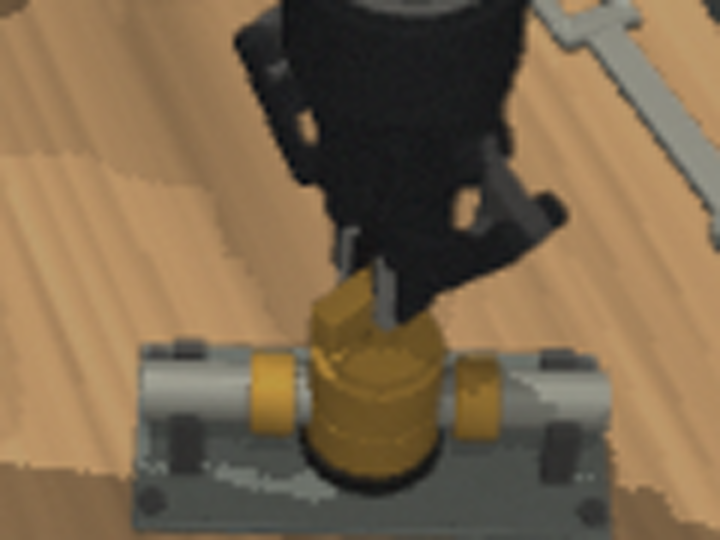

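The side view shows the plug turning with the jaws. I'll get the collar height numerically with the detectors, using the known vertical axis.

```bash
sed -i '/^q=/,$d' s.py; cat >> s.py <<'E'
def hz():
  for c in ("side","top"):
    q=arm.snapshot(c)
    for n in ("plug_bar","plug_collar","cock_rim"):
      for r in arm.tip_of(q,n):
        o,d=ray(q,r["centre"]); b=np.array([.5868,-.1325,0])
        A=np.c_[d,[0,0,-1]];s,res,_,_=np.linalg.lstsq(A,b-o,rcond=None)
        if res[0]**.5<.02: print(c,n,round(r["confidence"],2),"z",round(s[1],4),"miss",round(res[0]**.5,4),np.round(r["centre"],1))
hz();hz()
E
python3 s.py
```

```text
[ 0.58729968 -0.13283571  0.09724802] F tool [  2.59945084  -0.89346295 -16.9644391 ] T tool [-0.01549262  0.81073735  0.17612111] -0.8270799985445593
side plug_bar 0.49 z 0.1079 miss 0.0019 [272.8 353.2]
side plug_bar 0.17 z 0.061 miss 0.0054 [287.1 355.6]
side plug_collar 0.5 z 0.0617 miss 0.0091 [287.1 357.4]
side cock_rim 0.77 z 0.0573 miss 0.0019 [288.  353.8]
side plug_bar 0.53 z 0.1025 miss 0.0008 [274.5 353.6]
side plug_collar 0.63 z 0.0539 miss 0.0022 [289.  353.9]
side plug_collar 0.35 z 0.001 miss 0.0001 [303.4 351.7]
```

The detectors agree the plug is still about 10 mm up. There is a steady moment about tool y of about 0.8 N m, so the plug is slightly tilted in the grip and jams on it. I'll release and regrip to relax it.

{"api": "arm_command", "payload": {"motion": [{"fingers": 0.7,"dp": [0,0,-0.06],"rot": [0,0,0]},{"fingers": 0.7,"dp": [0,0,0],"rot": [0,0,0]},{"fingers": 0.7,"dp": [0,0,0],"rot": [0,0,0]},{"fingers": 0.7,"dp": [0,0,0],"rot": [0,0,0]}]}}

```text
time: 15.88
position: [0.586, -0.1314, 0.0957]
eef_rot: [[-0.922, -0.387, -0.001], [-0.387, 0.922, 0.0], [0.001, 0.001, -1.0]]
force: [0.1, 0.2, 0.5]
finger_gap: 0.297
gripper_force: 0.0
```

```bash
python3 s.py
```

```text
[ 0.58603375 -0.13136566  0.09569774] F tool [-0.18060244  0.16719659 -0.48915505] T tool [-0.04747717 -0.00806016  0.01715601] -0.8349672724934085
side plug_bar 0.58 z 0.1133 miss 0.0024 [271.1 353.1]
side plug_collar 0.61 z 0.1078 miss 0.0051 [272.7 351.6]
side plug_collar 0.56 z 0.07 miss 0.0056 [284.5 355.9]
side cock_rim 0.86 z 0.0653 miss 0.0031 [285.5 351.6]
side plug_bar 0.7 z 0.1058 miss 0.0026 [273.4 352.8]
side plug_collar 0.54 z 0.0675 miss 0.0028 [285.1 354.5]
side cock_rim 0.81 z 0.0694 miss 0.0029 [284.3 351.8]
```

{"api": "arm_command", "payload": {"motion": [{"fingers": 1,"dp": [0,0,0],"rot": [0,0,0]},{"fingers": 1,"dp": [0,0,0],"rot": [0,0,0]},{"fingers": 1,"dp": [0,0,0],"rot": [0,0,0]},{"fingers": 1,"dp": [0,0,0],"rot": [0,0,0]},{"fingers": 1,"dp": [0,0,0],"rot": [0,0,0]},{"fingers": 1,"dp": [0,0,0],"rot": [0,0,0]},{"fingers": 1,"dp": [0,0,0],"rot": [0,0,0]},{"fingers": 1,"dp": [0,0,0],"rot": [0,0,0]}], "newtons": 120}}

```text
time: 17.35
position: [0.5873, -0.1325, 0.0971]
eef_rot: [[-0.922, -0.387, 0.002], [-0.387, 0.922, -0.002], [-0.001, -0.002, -1.0]]
force: [1.5, -5.1, 0.2]
finger_gap: 0.108
gripper_force: 117.5
```

```bash
python3 s.py|head -1
```

```text
[ 0.58731156 -0.13251378  0.09711907] F tool [ 0.60289516 -5.22769235 -0.16799524] T tool [ 1.49781493  0.08715655 -0.53296294] -0.8355266573690673
```

The plug sits about 1.5 mm toward −y of the tool's command, which causes the x moment. I'll correct that.

{"api": "arm_command", "payload": {"motion": [{"fingers": 1,"dp": [0,-0.06,0],"rot": [0,0,0]},{"fingers": 1,"dp": [0,0,0],"rot": [0,0,0]},{"fingers": 1,"dp": [0,0,0],"rot": [0,0,0]}]}}

```text
time: 18.4
position: [0.5873, -0.1328, 0.0967]
eef_rot: [[-0.922, -0.387, 0.0], [-0.387, 0.922, 0.0], [-0.0, 0.0, -1.0]]
force: [1.0, -0.3, 2.3]
finger_gap: 0.115
gripper_force: 117.9
```

```bash
python3 s.py|head -1
```

```text
[ 0.58729138 -0.13279766  0.09670989] F tool [-0.77973913 -0.60937174 -2.31014414] T tool [ 0.36422145 -0.04168935 -0.37881653] -0.8368659083710807
```

```bash
sed -i 's/^hz();hz()/import sys\nif len(sys.argv)>1: hz();hz()/' s.py
```

{"api": "arm_command", "payload": {"motion": [{"fingers": 1,"dp": [0,-0.01,0.03],"rot": [0,0,0.5]},{"fingers": 1,"dp": [0,0,0.02],"rot": [0,0,0.5]},{"fingers": 1,"dp": [0,0,0.02],"rot": [0,0,0.5]},{"fingers": 1,"dp": [0,0,0.02],"rot": [0,0,0.5]}]}}

```text
time: 19.53
position: [0.5871, -0.1332, 0.095]
eef_rot: [[-0.973, -0.233, -0.0], [-0.233, 0.973, -0.0], [0.0, -0.0, -1.0]]
force: [-4.5, 1.5, 10.8]
finger_gap: 0.112
gripper_force: 119.1
```

```bash
python3 s.py
```

```text
[ 0.58707619 -0.13316278  0.09500376] F tool [  4.01314838   2.46480282 -10.80006252] T tool [-0.16360161  0.88159452 -0.00483451] -0.6747775070752263
```

{"api": "arm_command", "payload": {"motion": [{"fingers": 1,"dp": [0.015,0.005,0.01],"rot": [0,0,0.8]},{"fingers": 1,"dp": [0,0,0.01],"rot": [0,0,0.8]},{"fingers": 1,"dp": [0,0,0.01],"rot": [0,0,0.8]},{"fingers": 1,"dp": [0,0,0.01],"rot": [0,0,0.8]},{"fingers": 1,"dp": [0,0,0],"rot": [0,0,0.8]}]}}

```text
time: 19.95
position: [0.5868, -0.133, 0.0946]
eef_rot: [[-0.996, 0.086, 0.0], [0.086, 0.996, -0.0], [-0.0, -0.0, -1.0]]
force: [-2.7, 0.8, 13.6]
finger_gap: 0.115
gripper_force: 119.6
```

```bash
python3 s.py
```

```text
[ 0.5867977  -0.13301258  0.09457671] F tool [  2.71380091   0.5852398  -13.64777637] T tool [-0.19352327  0.9276621   0.02327198] -0.35410028111858405
```

Progress is small even though forces are balanced, so I'll make one composite view (side zoom, wrist zoom, top zoom) to check seating and tilt.

```bash
python3 - <<'E'
from h import *
s=arm.snapshot("side")["frame"];w=arm.snapshot("wrist")["frame"]
a=cv2.resize(s[255:315,325:380],(400,436),interpolation=cv2.INTER_CUBIC)
b=cv2.resize(w[180:400,220:420],(396,436),interpolation=cv2.INTER_CUBIC)
cv2.imwrite("pics/comp.png",cv2.cvtColor(np.hstack([a,b]),cv2.COLOR_RGB2BGR))
E
python3 s.py 1
```

```text
[ 0.58683663 -0.13299303  0.0946145 ] F tool [  4.10131631   1.43009006 -13.72866791] T tool [-0.38427454  0.99030729  0.89259071] -0.3533767284226514
side plug_bar 0.8 z 0.0991 miss 0.0015 [275.5 353.2]
side plug_collar 0.67 z 0.0597 miss 0.0033 [287.1 351.4]
side cock_rim 0.72 z 0.0539 miss 0.0051 [288.7 350.4]
side plug_bar 0.83 z 0.1049 miss 0.0025 [273.7 352.8]
side plug_collar 0.64 z 0.0562 miss 0.0029 [288.1 351.5]
side plug_collar 0.57 z 0.0701 miss 0.0002 [284.2 353.1]
side cock_rim 0.74 z 0.0654 miss 0.0025 [285.7 354.3]
```

View pics/comp.png

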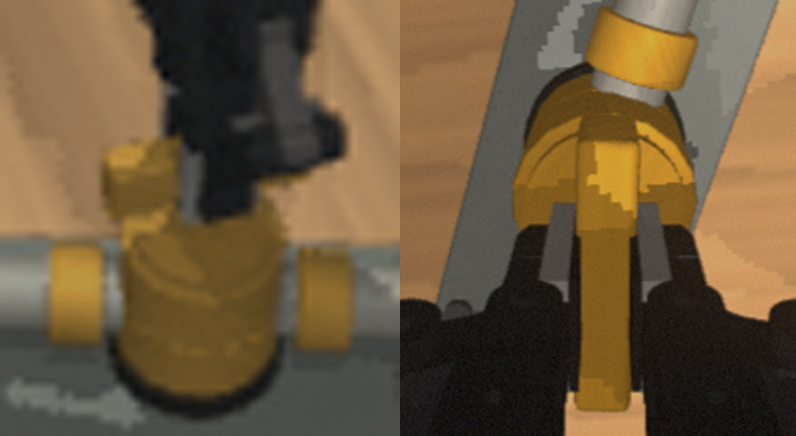

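{"api": "arm_command", "payload": {"motion": [{"fingers": 1,"dp": [0.02,0,0.01],"rot": [0,0,0.9]},{"fingers": 1,"dp": [0,0,0],"rot": [0,0,0.9]},{"fingers": 1,"dp": [0,0,0],"rot": [0,0,0.9]},{"fingers": 1,"dp": [0,0,0],"rot": [0,0,0.9]}]}}

```text
time: 21.18
position: [0.5872, -0.1333, 0.0947]
eef_rot: [[-0.931, 0.366, 0.002], [0.366, 0.931, -0.001], [-0.002, 0.0, -1.0]]
force: [-0.2, 0.0, 12.7]
finger_gap: 0.106
gripper_force: 119.3
```

```bash
python3 s.py
```

```text
[ 0.58720895 -0.13326511  0.09471608] F tool [  0.18539825  -0.06831825 -12.69861727] T tool [ 0.03025389  0.1423354  -0.17844745] -0.06567257491301326
```

{"api": "arm_command", "payload": {"motion": [{"fingers": 1,"dp": [0,0,0],"rot": [0,0,-0.9]},{"fingers": 1,"dp": [0,0,0],"rot": [0,0,-0.9]},{"fingers": 1,"dp": [0,0,0],"rot": [0,0,-0.9]},{"fingers": 1,"dp": [0,0,0],"rot": [0,0,-0.9]},{"fingers": 1,"dp": [0,0,0],"rot": [0,0,-0.9]},{"fingers": 1,"dp": [0,0,0],"rot": [0,0,-0.9]}]}}

```text
time: 21.68
position: [0.5871, -0.133, 0.0947]
eef_rot: [[-0.998, -0.064, 0.002], [-0.064, 0.998, -0.0], [-0.002, -0.0, -1.0]]
force: [-1.7, 2.4, 13.4]
finger_gap: 0.11
gripper_force: 120.1
```

```bash
python3 s.py
```

```text
[ 0.58712822 -0.13304934  0.09466417] F tool [  1.52836097   2.49666999 -13.40465048] T tool [-0.59942288  0.3526459   0.75657577] -0.5041734894215033
```

```bash
cat > c.py <<'E'
from h import *
st=arm.state();p=arm.snapshot("wrist");g=cv2.GaussianBlur(cv2.cvtColor(p["frame"],cv2.COLOR_RGB2GRAY),(0,0),1).astype(np.float32)
W=np.array(st["eef_rot"]);P=st["position"];K=np.array(p["camera_matrix"]);T=np.linalg.inv(np.array(p["tool_from_camera"]))
gx=cv2.Sobel(g,cv2.CV_32F,1,0)/8;gy=cv2.Sobel(g,cv2.CV_32F,0,1)/8
az=np.arctan2(W[1,0],W[0,0])
a=az+np.r_[np.linspace(-1.3,-.45,60),np.linspace(.45,1.3,60)]
def score(r,z,c):
    X=np.c_[c[0]+r*np.cos(a),c[1]+r*np.sin(a),0*a+z];Y=np.c_[c[0]+(r+.001)*np.cos(a),c[1]+(r+.001)*np.sin(a),0*a+z]
    f=lambda X:(lambda q:(q[:2]/q[2]).astype(np.float32))(K@(T[:3,:3]@(W.T@(X-P).T)+T[:3,3:4]))
    u=f(X);n=f(Y)-u;n/=np.linalg.norm(n,axis=0)
    s=lambda G:cv2.remap(G,u[0],u[1],cv2.INTER_LINEAR)[:,0] if 0 else cv2.remap(G,u[0].reshape(1,-1),u[1].reshape(1,-1),cv2.INTER_LINEAR)[0]
    return np.abs(s(gx)*n[0]+s(gy)*n[1]).mean()
for r in (.024,.020):
  print("r",r)
  for z in np.arange(.054,.086,.002):
    b=max((score(r,z,(P[0]+dx,P[1]+dy)),round(dx*1e3),round(dy*1e3)) for dx in np.arange(-.002,.0021,.001) for dy in np.arange(-.002,.0021,.001))
    print(round(z,3),round(float(score(r,z,P)),1),np.round(b,1))
np.save("w.npy",p["frame"])
E
python3 c.py
```

```text
r 0.024
0.054 3.6 [13.4  2.   0. ]
0.056 4.4 [14.3  2.   0. ]
0.058 6.0 [12.8  2.   0. ]
0.06 8.4 [13.8  1.   0. ]
0.062 11.1 [12.6  1.   0. ]
0.064 12.8 [12.8  0.   0. ]
0.066 12.1 [12.1  0.   0. ]
0.068 9.7 [11.6 -1.   0. ]
0.07 6.9 [11.3 -1.   0. ]
0.072 5.2 [10.4 -2.   0. ]
0.074 4.4 [10. -2.  0.]
0.076 4.8 [ 8.3 -2.   0. ]
0.078 5.0 [ 6.5 -1.  -2. ]
0.08 4.2 [ 6.1 -2.  -2. ]
0.082 4.0 [ 6.1 -2.  -2. ]
0.084 4.1 [ 4.7 -2.   0. ]
r 0.02
0.054 3.8 [10.2 -2.   1. ]
0.056 5.5 [10.5 -2.   2. ]
0.058 7.2 [10.7 -2.   2. ]
0.06 8.1 [10.5 -2.  -2. ]
0.062 6.5 [ 9.9 -2.  -2. ]
0.064 3.2 [ 8.2 -1.   0. ]
0.066 4.2 [ 7.4 -2.   0. ]
0.068 5.5 [ 8.3 -2.   0. ]
0.07 4.1 [ 6.5 -2.   1. ]
0.072 2.4 [ 7. -2.  1.]
0.074 1.5 [ 5. -2.  1.]
0.076 1.3 [ 4.6 -2.   0. ]
0.078 1.3 [ 3.3 -2.   2. ]
0.08 1.2 [ 3.3 -2.   2. ]
0.082 1.3 [ 2.9 -2.   2. ]
0.084 1.4 [ 2.7 -2.  -2. ]
```

Fitting circles in the wrist image settles it. The rim shows at z≈0.0645 and the collar's top edge at z≈0.068, only about 4 mm above it (the collar's thickness), so the plug is already home and simply sits lower in the jaws than I assumed. Next I'll turn it in line with the pipe under light push.

{"api": "arm_command", "payload": {"motion": [{"fingers": 1,"dp": [0,0,0],"rot": [0,0,0.8]},{"fingers": 1,"dp": [0,0,0],"rot": [0,0,0.8]},{"fingers": 1,"dp": [0,0,0],"rot": [0,0,0.8]},{"fingers": 1,"dp": [0,0,0],"rot": [0,0,0.8]},{"fingers": 1,"dp": [0,0,0],"rot": [0,0,0.8]},{"fingers": 1,"dp": [0,0,0],"rot": [0,0,0.8]},{"fingers": 1,"dp": [0,0,0],"rot": [0,0,0.8]},{"fingers": 1,"dp": [0,0,0],"rot": [0,0,0]},{"fingers": 1,"dp": [0,0,0],"rot": [0,0,0]}]}}

```text
time: 22.48
position: [0.5873, -0.1335, 0.0948]
eef_rot: [[-0.925, 0.379, 0.002], [0.379, 0.925, -0.001], [-0.003, -0.0, -1.0]]
force: [-0.5, -0.5, 12.9]
finger_gap: 0.106
gripper_force: 119.5
```

{"api": "arm_command", "payload": {"motion": [{"fingers": 0.6,"dp": [0,0,0],"rot": [0,0,0]},{"fingers": 0.3,"dp": [0,0,-0.05],"rot": [0,0,0]},{"fingers": 0,"dp": [0,0,-0.05],"rot": [0,0,0]},{"fingers": 0,"dp": [0,0,0],"rot": [0,0,0]},{"fingers": 0,"dp": [0,0,0],"rot": [0,0,0]},{"fingers": 0,"dp": [0,0,-0.4],"rot": [0,0,0]},{"fingers": 0,"dp": [0,0,-0.8],"rot": [0,0,0]},{"fingers": 0,"dp": [0,0,-0.9],"rot": [0,0,0]},{"fingers": 0,"dp": [0,0,-0.9],"rot": [0,0,0]},{"fingers": 0,"dp": [0,0,-0.9],"rot": [0,0,0]},{"fingers": 0,"dp": [0,0,-0.9],"rot": [0,0,0]},{"fingers": 0,"dp": [0,0,0],"rot": [0,0,0]}]}}

```text
time: 23.48
position: [0.5881, -0.1337, 0.2215]
eef_rot: [[-0.926, 0.377, 0.006], [0.377, 0.926, -0.003], [-0.007, -0.0, -1.0]]
force: [0.6, -0.3, 0.6]
finger_gap: 1.0
gripper_force: 0.0
```

```bash
python3 s.py 1; python3 - <<'E'
from h import *
st=arm.state();p=arm.snapshot("wrist")
W=np.array(st["eef_rot"]);print("az",np.arctan2(W[1,0],W[0,0]))
for n,z in (("plug_bar",.107),("mount",0.0),("cock_rim",.065),("plug_collar",.065)):
    for r in arm.masks_of(p,n)[:4]:
        ys,xs=np.nonzero(r["mask"])
        w=np.array([atz(p,(y,x),z,st)[:2] for y,x in zip(ys[::5],xs[::5])])
        _,_,V=np.linalg.svd(w-w.mean(0),full_matrices=False)
        print(n,round(r["confidence"],2),w.mean(0),"dir",np.arctan2(V[0,1],V[0,0])%np.pi,len(xs))
    for r in arm.tip_of(p,n)[:2]:print("  tip",atz(p,r["centre"],z,st),r["confidence"])
E
python3 - <<'E'
exec(open('c.py').read().split("for r in (.024")[0]) if 0 else None
E
```

```text
[ 0.58808909 -0.13374775  0.22146954] F tool [-0.71297517 -0.0404258  -0.5486823 ] T tool [-0.02051072 -0.03337947 -0.02942117] -0.05350441261875303
side plug_bar 0.95 z 0.1042 miss 0.0023 [273.9 352.9]
side plug_collar 0.61 z 0.0681 miss 0.0001 [284.8 353.2]
side plug_collar 0.37 z 0.0684 miss 0.0058 [284.5 350.4]
side plug_collar 0.34 z -0.001 miss 0.0002 [303.9 351.5]
side cock_rim 0.61 z 0.0659 miss 0.0012 [285.5 353.7]
top plug_bar 0.42 z 0.0698 miss 0.0041 [217.5 373.1]
top plug_collar 0.38 z 0.1138 miss 0.0025 [218.4 377.8]
side plug_bar 0.56 z 0.1029 miss 0.0002 [274.4 353.9]
side plug_collar 0.75 z 0.0629 miss 0.0022 [286.4 354.1]
side cock_rim 0.59 z 0.0681 miss 0.0051 [284.6 350.7]
top plug_bar 0.41 z 0.0728 miss 0.0006 [219.3 374.6]
top plug_collar 0.62 z 0.0786 miss 0.0008 [218.5 374.6]
top plug_collar 0.44 z 0.0655 miss 0.0068 [222.2 375.7]
top cock_rim 0.56 z 0.0869 miss 0.0036 [220.  376.3]
az 2.75476197984258
plug_bar 0.94 [0.58546159 0.074103  ] dir 1.3095316642781192 2307
plug_bar 0.66 [ 0.58126727 -0.13045165] dir 2.7237639192807395 2423
plug_bar 0.37 [ 0.61175241 -0.31051889] dir 0.9287101154062878 3297
  tip [ 0.58369346 -0.13059182  0.107     ] 0.85
mount 0.63 [ 0.57894321 -0.12929693] dir 2.7505898498235055 11169
  tip [ 0.59031996 -0.13617634  0.        ] 0.96
cock_rim 0.94 [ 0.56939233 -0.12495655] dir 2.7609821820059683 3498
plug_collar 0.93 [ 0.59178726 -0.13489702] dir 2.7302208423199303 2432
plug_collar 0.76 [0.59608255 0.10544797] dir 1.4420986258699937 2374
  tip [0.59828885 0.10872229 0.065     ] 0.85
  tip [ 0.58830958 -0.13240616  0.065     ] 0.79
```

The bar is in line (bar about 2.73, pipe about 2.75 rad). Now a numeric check of the height with the arm clear: fitting the bar's top rectangle and the collar circle over z.

```bash
cat > d.py <<'E'
from h import *
from scipy.optimize import differential_evolution as DE
st=arm.state();p=arm.snapshot("wrist");g=cv2.GaussianBlur(p["frame"].astype(np.float32),(0,0),.8)
W=np.array(st["eef_rot"]);P=st["position"];K=np.array(p["camera_matrix"]);T=np.linalg.inv(np.array(p["tool_from_camera"]))
def f(X): q=K@(T[:3,:3]@(W.T@(X-P).T)+T[:3,3:4]);return (q[:2]/q[2]).astype(np.float32)
def val(X): u=f(X);return cv2.remap(g,u[0].reshape(1,-1),u[1].reshape(1,-1),cv2.INTER_LINEAR)[0]
def diff(A,B): return np.abs(val(A)-val(B)).sum(1)
t=np.linspace(-1,1,40)
def rect(c,z,az,e):
    L,H=.03+e,.006+e
    q=np.r_[np.c_[t*.029,0*t+H],np.c_[t*.029,0*t-H],np.c_[0*t+L,t*.005],np.c_[0*t-L,t*.005]]
    R=np.array([[np.cos(az),-np.sin(az)],[np.sin(az),np.cos(az)]]);w=q@R.T+c
    return np.c_[w,0*w[:,0]+z]
def cost(v):
    s=diff(rect(v[:2],v[2],v[3],-.0008),rect(v[:2],v[2],v[3],.0008)).reshape(4,-1).mean(1);return -np.minimum(s,60).sum()
r=DE(cost,[(.575,.6),(-.145,-.12),(.085,.125),(2.6,2.9)],seed=1,tol=1e-8,popsize=25);print("bar top",r.x,r.fun)
for z in (.097,.102,.107,.112,.117): 
    q=DE(lambda v:cost([v[0],v[1],z,v[2]]),[(.575,.6),(-.145,-.12),(2.6,2.9)],seed=1,popsize=20);print(z,q.x,round(q.fun))
E
python3 d.py
```

```text
bar top [ 0.58769594 -0.13243962  0.10309046  2.69068137] -216.23406982421875
0.097 [ 0.58972401 -0.13319886  2.68994987] -215
0.102 [ 0.58792757 -0.13248908  2.68897988] -216
0.107 [ 0.58691992 -0.13214743  2.69576657] -215
0.112 [ 0.58429942 -0.13023215  2.74161484] -211
0.117 [ 0.58346022 -0.13001866  2.74156558] -213
```

The fit favours home but isn't decisive. I'll touch the bar top gently with the closed fingertips to measure its height: home would give TCP ≈ 0.118.

{"api": "arm_command", "payload": {"motion": [{"fingers": 1,"dp": [0.03,0.05,0.5],"rot": [0,0,0]},{"fingers": 1,"dp": [0,0,0.7],"rot": [0,0,0]},{"fingers": 1,"dp": [0,0,0.5],"rot": [0,0,0]},{"fingers": 1,"dp": [0,0,0.4],"rot": [0,0,0]},{"fingers": 1,"dp": [0,0,0.3],"rot": [0,0,0]},{"fingers": 1,"dp": [0,0,0.3],"rot": [0,0,0]},{"fingers": 1,"dp": [0,0,0.3],"rot": [0,0,0]},{"fingers": 1,"dp": [0,0,0.2],"rot": [0,0,0]},{"fingers": 1,"dp": [0,0,0.2],"rot": [0,0,0]},{"fingers": 1,"dp": [0,0,0.1],"rot": [0,0,0]},{"fingers": 1,"dp": [0,0,0],"rot": [0,0,0]},{"fingers": 1,"dp": [0,0,0],"rot": [0,0,0]}], "newtons": 20}}

```text
time: 25.78
position: [0.5863, -0.1316, 0.1283]
eef_rot: [[-0.926, 0.377, 0.0], [0.377, 0.926, -0.0], [-0.0, 0.0, -1.0]]
force: [0.2, -0.5, -0.5]
finger_gap: 0.006
gripper_force: 0.0
```

{"api": "arm_command", "payload": {"motion": [{"fingers": 1,"dp": [0,0,0.08],"rot": [0,0,0]},{"fingers": 1,"dp": [0,0,0],"rot": [0,0,0]},{"fingers": 1,"dp": [0,0,0],"rot": [0,0,0]}]}}

```text
time: 26.03
position: [0.5863, -0.1316, 0.1261]
eef_rot: [[-0.926, 0.377, 0.0], [0.377, 0.926, 0.0], [-0.0, 0.0, -1.0]]
force: [0.1, 0.7, -0.4]
finger_gap: 0.003
gripper_force: 0.0
```

{"api": "arm_command", "payload": {"motion": [{"fingers": 1,"dp": [0,0,0.08],"rot": [0,0,0]},{"fingers": 1,"dp": [0,0,0],"rot": [0,0,0]},{"fingers": 1,"dp": [0,0,0],"rot": [0,0,0]}]}}

```text
time: 26.28
position: [0.5861, -0.1316, 0.1239]
eef_rot: [[-0.926, 0.377, -0.0], [0.377, 0.926, 0.0], [0.0, 0.0, -1.0]]
force: [0.0, 0.5, 0.8]
finger_gap: 0.002
gripper_force: 0.0
```

{"api": "arm_command", "payload": {"motion": [{"fingers": 1,"dp": [0,0,0.06],"rot": [0,0,0]},{"fingers": 1,"dp": [0,0,0],"rot": [0,0,0]},{"fingers": 1,"dp": [0,0,0],"rot": [0,0,0]}]}}

```text
time: 26.53
position: [0.5861, -0.1315, 0.1224]
eef_rot: [[-0.926, 0.377, -0.0], [0.377, 0.926, 0.0], [0.0, 0.0, -1.0]]
force: [0.1, -0.4, 0.1]
finger_gap: 0.001
gripper_force: 0.0
```

{"api": "arm_command", "payload": {"motion": [{"fingers": 1,"dp": [0,0,0.06],"rot": [0,0,0]},{"fingers": 1,"dp": [0,0,0],"rot": [0,0,0]},{"fingers": 1,"dp": [0,0,0],"rot": [0,0,0]}]}}

```text
time: 26.78
position: [0.5861, -0.1315, 0.1209]
eef_rot: [[-0.926, 0.377, -0.0], [0.377, 0.926, 0.0], [0.0, 0.0, -1.0]]
force: [0.4, 0.6, -0.4]
finger_gap: -0.003
gripper_force: 0.0
```

{"api": "arm_command", "payload": {"motion": [{"fingers": 1,"dp": [0,0,0.06],"rot": [0,0,0]},{"fingers": 1,"dp": [0,0,0],"rot": [0,0,0]},{"fingers": 1,"dp": [0,0,0],"rot": [0,0,0]}]}}

```text
time: 27.03
position: [0.5861, -0.1316, 0.1194]
eef_rot: [[-0.926, 0.377, -0.0], [0.377, 0.926, 0.0], [0.0, 0.0, -1.0]]
force: [0.1, -0.4, 0.0]
finger_gap: -0.0
gripper_force: 0.0
```

{"api": "arm_command", "payload": {"motion": [{"fingers": 1,"dp": [0,0,0.06],"rot": [0,0,0]},{"fingers": 1,"dp": [0,0,0],"rot": [0,0,0]},{"fingers": 1,"dp": [0,0,0],"rot": [0,0,0]}]}}

```text
time: 27.28
position: [0.5862, -0.1316, 0.118]
eef_rot: [[-0.926, 0.377, 0.0], [0.377, 0.926, 0.0], [-0.0, 0.0, -1.0]]
force: [-1.1, 0.2, -0.2]
finger_gap: -0.0
gripper_force: 0.1
```

{"api": "arm_command", "payload": {"motion": [{"fingers": 1,"dp": [0,0,0.05],"rot": [0,0,0]},{"fingers": 1,"dp": [0,0,0],"rot": [0,0,0]},{"fingers": 1,"dp": [0,0,0],"rot": [0,0,0]}]}}

```text
time: 27.53
position: [0.5864, -0.1317, 0.1172]
eef_rot: [[-0.926, 0.377, 0.001], [0.377, 0.926, -0.0], [-0.001, 0.0, -1.0]]
force: [-0.7, 0.9, 4.5]
finger_gap: 0.001
gripper_force: 2.0
```

Contact comes at TCP 0.1175–0.118, which puts the bar top at ≈0.107: exactly home. I'll withdraw and hand in.

{"api": "arm_command", "payload": {"motion": [{"fingers": 1,"dp": [0,0,-0.3],"rot": [0,0,0]},{"fingers": 1,"dp": [0,0,-0.8],"rot": [0,0,0]},{"fingers": 1,"dp": [0,0,-0.8],"rot": [0,0,0]},{"fingers": 1,"dp": [0,0,-0.8],"rot": [0,0,0]},{"fingers": 1,"dp": [0,0,0],"rot": [0,0,0]},{"fingers": 1,"dp": [0,0,0],"rot": [0,0,0]},{"fingers": 1,"dp": [0,0,0],"rot": [0,0,0]}]}}

```text
time: 28.12
position: [0.586, -0.1315, 0.1838]
eef_rot: [[-0.926, 0.377, -0.0], [0.377, 0.926, 0.0], [0.001, 0.0, -1.0]]
force: [0.9, -0.7, -0.3]
finger_gap: 0.002
gripper_force: 0.0
```

```bash
python3 -c "
from plant import arm
print(arm.close_job())"
```

```text
the job is handed in; nothing more can be done
None
```

I handed the job in at about 28 s: the brass plug is home in the cock (fingertip touch put the bar top at 0.107 m), its bar is within about 0.1 rad of the pipe and the gripper is clear, but the hand-in returned no verdict.

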